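# Show the grinding ball under the bench magnifier

### The arm

A 7-joint arm with a two-finger parallel gripper is mounted at the origin on the work surface. World frame = base frame: x ahead of the robot, y to its left, z up, the work surface at z = 0. Lengths are in mm, angles in rad, forces in N, time in s.
With the tool pointing down it reaches from about 400 to 875 mm from the base axis. Payload 4.4 kg.
Tool frame: the origin (TCP) lies at the very end of the fingers, on their centre line; the grasp point (between the pads) lies 19 mm behind it; y points along the fingers, z is the direction in which the jaws open and shut, and the axes are right-handed (so a half turn about y gives the same grasp; the last joint's range is limited). The gripper opens to 85 mm and grips with 20 to 120 N. Pads are 22 mm wide; open, the fingers measure 114 mm over their backs; the gripper's body (76 mm by 85 mm) begins 54 mm behind the grasp point. The pads swing forward as they close: fully open they stand 13 mm farther back than shut.
Start: joints at [-1.168, 0.628, 0.038, 1.517, -0.027, 0.996, -0.02], TCP at [293.66, 579.898, 231.313] pointing down, gripper open.
Joint ranges: [-3.06, 3.06], [-0.37, 2.12], [-1.25, 1.32], [0.18, 2.47], [-1.1, 4.24], [0.23, 1.98], [-2.94, 2.94]. Speed limits (rad/s): [2.57, 2.57, 3.14, 3.14, 3.14, 3.14, 3.14].

### API

Orientations are given as [roll, pitch, yaw] about the fixed x, y, z axes, in that order (R = Rz(yaw) Ry(pitch) Rx(roll)).
In Python, from cell import read_state, get_image, finish_job gives the robot as it stands. The module is installed in compiled form; this text tells all that it offers.
- The arm moves only by the tool servo_tool, never from a script. Its argument "increments" is a list of rows, each an object of numbers: "dx", "dy", "dz": the shift along the world's x, y, z in cm; "ax", "ay", "az": the turn, a rotation vector about the world's x, y, z in rad; "claw": the closure, from -1 (fully open) to 1 (shut). A call has 1 to 8 rows; each row is the pose to reach, as a shift and turn from the pose commanded when the call began; what a row does not reach only later rows make up. A row lasts 1/12 s, in which the tool goes at most 41.7 mm and 7.16 degrees, less where a joint would pass 70% of its speed; a pose out of reach is approached as far as the arm can. A call with a gripper value outside its range is refused whole. The fingers move at their own pace and stop on an object; the grip force is fixed at half the most. Time passes only in rows, so rows that repeat a pose let the fingers close. It gives the time, the measured TCP pose, the force and the opening at its end, in the units of the state.
- read_state(): the state, without advancing time (a new reading comes with each control period).
- get_image(name): name is "scene" or "top"; returns a dict with "color" (400x640x3 uint8, red, green, blue), "fov_y" (degrees; the focal length in pixels is half the picture's height over the tangent of half this angle, whatever the lens; pixels are square), "cx", "cy" (the principal point, pixels), "R" (3x3) and "t" (3): a world point X has camera coordinates R X + t. Camera axes: x right, y down, z forward; pixel columns grow to the right and rows downward; lengths in mm; the calibration is good to about 2 mm. A picture is of the moment at which its call begins. There is no depth.
- finish_job(): hands the job in, once; it reports no verdict.
The state is a dict: "clock": time; "qpos": joint angles; "qd": joint speeds; "tau": joint torques, N m; "eef_pos": TCP position; "tool_rot": TCP orientation; "force": force on the tool from outside, world axes, zero at the start; "torque": the same for the moment, N m; "width": finger opening in mm.
Only numpy, scipy, OpenCV 4.12 (cv2) and the standard library are available. Lean on these libraries where they do the work, as an engineer would, in place of code of your own. Each camera call takes 0.05 s, during which the arm holds its last target.

### The job

Of the two long-handled sample trays, take the one with the steel grinding ball in it by its black grip and carry it to the bench magnifier, without letting the ball leave its little pocket. Finish holding the tray: keep it still and level in mid-air with the ball centred under the glass and about 100 mm below it, so that I can look it over for pits; do not touch the magnifier with the robot or the tray, and leave everything else on the bench where it is.

Things in the scene. Friction and masses are not known exactly. Their poses are not given: they have to be found in the camera images.
- ball_tray: stainless sample tray holding the ball: round dish 76 mm across, rim 24 mm high, floor 12 mm up, straight level handle along its own -x ending 177 mm from the dish's centre; 120 to 170 g without ball; starts on the bench, handle roughly towards the robot. Origin: centre of the dish's underside, z up
- ball_tray_grip (a point): centre of that tray's black plastic grip, a level bar 80 mm long (along the tray's x), 18 mm wide (y) and 16 mm high, 137 mm from the dish's centre on its -x side and 30 mm above the tray's underside, with free space under it; axes as the tray's
- ball_tray_pocket (a point): where the ball's centre lies in that tray's pocket: over the dish's centre, 24.5 mm above the tray's underside; axes as the tray's. The pocket is a raised ring in the middle of the dish, 2.5 mm high, 18 mm inside; the loose ball rolls out if tipped about 35 degrees or jerked
- ball_center (a point): centre of the steel grinding ball, 25 mm in diameter, 64 g, loose in the tray's pocket
- empty_tray: the twin tray without a ball, same shape and origin: a bystander, to be left where it is
- lens (a point): centre of the underside of the magnifier's glass, 280 mm above the bench, z up. The level round head is 120 mm across (glass 94 mm), from 4 mm below this point to 18 mm above it. A bent neck, top 341 mm above the bench, runs along this point's +x (away from the robot, within 30 degrees) to a post 175 mm off
- magnifier: bench magnifier, white head and base, fixed; origin on the bench straight below the glass's centre, x towards its post, which stands 175 mm off on a round base 160 mm across and 30 mm high
- tube_rack: brown rack of 18 capped test tubes, 83 x 202 mm, 156 mm high, to the right of the trays, long side away from the robot; bystander, origin at its underside's centre
- burner: cold steel laboratory burner, foot 84 mm across, 152 mm high, on the left, beyond the jar; bystander, origin at its underside's centre
- grinding_jar: closed steel grinding jar, 66 mm across, 70 mm high, on the left; bystander, origin at its underside's centre
Mind the look-alikes: they are no part of the job. Leave any purple look-alike of the ball_tray alone.

How it is judged (in metres and radians):
On the way:
1. the tray is lifted clear of the bench in the gripper with the ball in its pocket (height (world z) of ball_tray above 0.03 m and contact force between the fingers and ball_tray above 1 N and distance between ball_center and ball_tray_pocket below 0.008 m), for 0.2 s.
At the end, for the whole second after the job is handed in: The gripper holds the tray by its grip in the air, still and level within 7 degrees, ball in its pocket and within 25 mm (sideways and in height, each) of the point 100 mm below the middle of the glass; the tray does not touch the magnifier; the other things are within 20 mm of where they were (horizontal distance between ball_center and lens below 0.025 m and z of ball_center in the frame of lens between -0.125 and -0.075 m and distance between ball_center and ball_tray_pocket below 0.008 m and angle between ball_tray's own z axis and vertical below 0.12 rad and linear speed of ball_tray below 0.02 m/s and contact force between the fingers and ball_tray above 1 N and contact force between ball_tray and magnifier below 0.2 N and distance of each of empty_tray, tube_rack, burner, grinding_jar from where it was at the start of the episode below 0.02 m and distance between the grasp point and ball_tray_grip below 0.06 m); the arm keeps its last pose, push and grip.
It fails at once if the ball leaves the tray's pocket (distance between ball_center and ball_tray_pocket above 0.01 m).
It fails at once if the magnifier is touched by the robot or the tray (contact force between any of the arm, the fingers, ball_tray and magnifier above 1 N).
It fails at once if the empty tray, rack, burner or jar is shoved away or knocked over (distance of any of empty_tray, tube_rack, burner, grinding_jar from where it was at the start of the episode above 0.03 m or angle between any of tube_rack, burner, grinding_jar's own z axis and vertical above 0.5 rad).
It also fails if it takes over 48 s, if anything falls off the work surface, if the arm or the gripper's body presses on something with over 40 N, if the wrist force passes 120 N, or if a joint passes its speed limit or range.

## Working session

There is one attempt and no reset: what is moved stays moved. The work goes in short steps, Python scripts to look and compute and a tool call to move; the robot and the scene stay as the last step left them, time stands still between calls to the robot, and variables do not carry over. Pictures are saved under pics/ and viewed, and the job is handed in when it is done.

Besides the shell and the picture viewer there is one more tool, called after "Emit:" by a JSON object that holds its "api" and its "payload". servo_tool: Moves the arm, as the interface text tells. Its arguments: {"type":"object","properties":{"increments":{"type":"array","items":{"type":"object","properties":{"dx":{"type":"number"},"dy":{"type":"number"},"dz":{"type":"number"},"ax":{"type":"number"},"ay":{"type":"number"},"az":{"type":"number"},"claw":{"type":"number"}}}}},"required":["increments"]}

```bash
mkdir -p pics; cat > h.py <<'E'
import numpy as np, cv2
from cell import read_state, get_image, finish_job
def save(n,fn):
    im=get_image(n); cv2.imwrite(fn,cv2.cvtColor(im['color'],cv2.COLOR_RGB2BGR))
    np.savez(fn[:-4]+'.npz',**im); return im
def cam(im):
    f=200/np.tan(np.radians(float(im['fov_y']))/2); return f,float(im['cx']),float(im['cy']),np.array(im['R']),np.array(im['t'])
def back(im,u,v,z):
    f,cx,cy,R,t=cam(im); d=R.T@np.array([(u-cx)/f,(v-cy)/f,1]); c=-R.T@t
    return c+d*(z-c[2])/d[2]
def proj(im,X):
    f,cx,cy,R,t=cam(im); p=R@np.array(X,float)+t; return [cx+f*p[0]/p[2],cy+f*p[1]/p[2]]
E
python3 - <<'E'
from h import *
for n in('scene','top'):
    im=save(n,f'pics/{n}0.png'); f,cx,cy,R,t=cam(im); print(n,{k:v for k,v in im.items() if k not in('color',)}, -R.T@t)
print(read_state())
E
```

```text
scene {'fov_y': 53.67002802964646, 'cx': 317.5960132422087, 'cy': 201.448754801679, 'R': array([[-0.58687082,  0.80937769,  0.02214505],
       [ 0.55895788,  0.42477848, -0.71213014],
       [-0.58578898, -0.40555025, -0.70169813]]), 't': array([ 302.54406526, -154.52123942, 1449.19197949])} [1112.84584507  408.4850464   900.15621437]
top {'fov_y': 55.44578189643129, 'cx': 322.8046161851574, 'cy': 194.25475433595105, 'R': array([[-0.08333874, -0.9965093 ,  0.00488506],
       [-0.97440472,  0.08046112, -0.20990822],
       [ 0.20878243, -0.02225351, -0.97770889]]), 't': array([  43.35864239,  544.9848333 , 1054.78330696])} [ 314.42902243   22.82983645 1145.45600241]
{'clock': 0.1, 'qpos': array([-1.16783166,  0.62925347,  0.03843973,  1.51824231, -0.02701772,
        0.99631079, -0.01996192]), 'qd': array([ 1.82092688e-03, -3.35107166e-03, -2.32561546e-04, -1.51546371e-03,
       -9.15014551e-04,  7.02379342e-05, -3.74334014e-04]), 'tau': array([ 3.31881129e-03, -5.64539802e+01,  1.23065818e+00, -1.93977588e+01,
        1.13264754e-02,  5.36208550e-03,  2.55124796e-06]), 'eef_pos': array([293.37638742, 579.40967717, 230.48927348]), 'tool_rot': array([-1.57249276e+00,  1.27983723e-06, -4.68731575e-01]), 'force': array([-0.6074332 ,  0.37830496, -0.17126476]), 'torque': array([-0.05795924, -0.00817274,  0.02074117]), 'width': 85.28914179822206}
```

View pics/scene0.png

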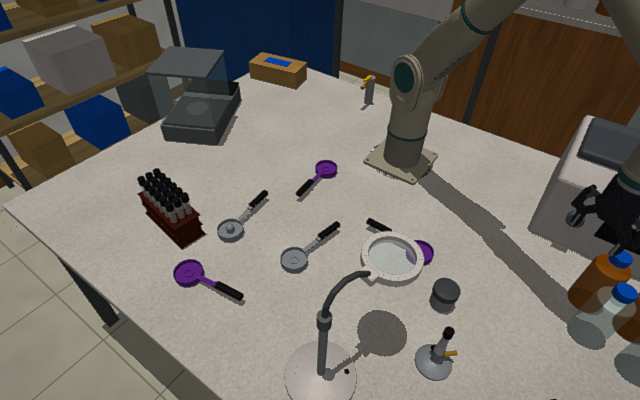

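View pics/top0.png

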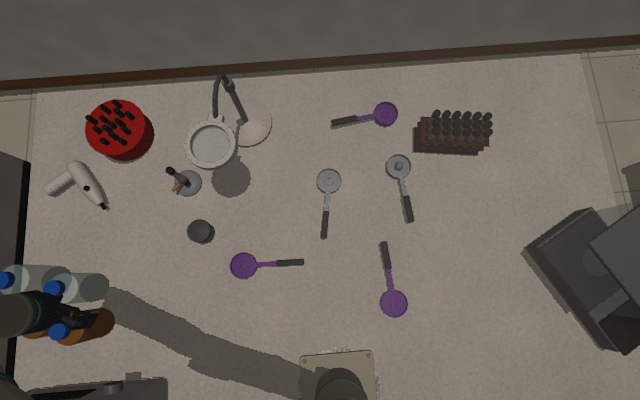

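The ball tray is at scene (231,230) / top (398,166), on the right beside the rack. The empty twin is at scene (294,260) / top (329,181), and the magnifier glass is at scene (392,257) / top (211,144). I'll enlarge these areas.

```bash
python3 - <<'E'
import cv2
s=cv2.imread('pics/scene0.png');t=cv2.imread('pics/top0.png')
def crop(i,x,y,w,h,k,fn): cv2.imwrite(fn,cv2.resize(i[y:y+h,x:x+w],None,fx=k,fy=k,interpolation=cv2.INTER_CUBIC))
a=cv2.resize(s[180:250,205:285],None,fx=7,fy=7,interpolation=cv2.INTER_CUBIC);cv2.imwrite('pics/c1.png',a)
crop(t,370,145,60,84,7,'pics/c2.png'); crop(s,350,220,100,80,7,'pics/c3.png'); crop(t,170,70,110,90,6,'pics/c4.png')
E
```

```text
(no output)
```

View pics/c1.png

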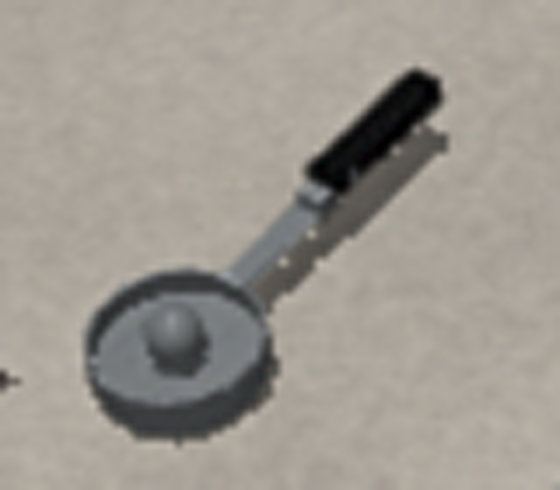

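View pics/c2.png

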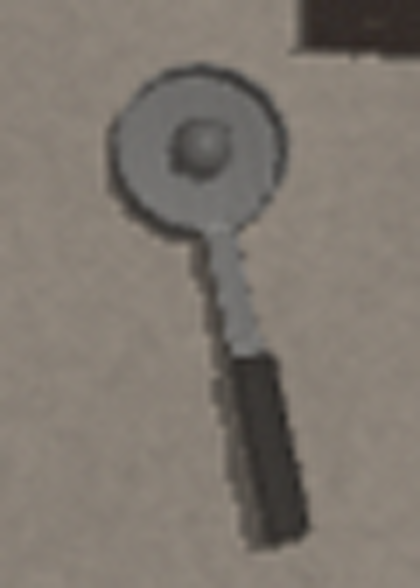

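View pics/c3.png

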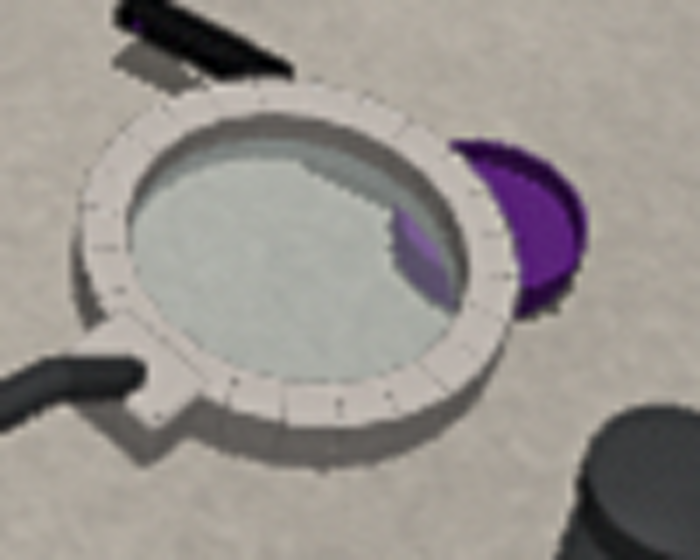

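View pics/c4.png

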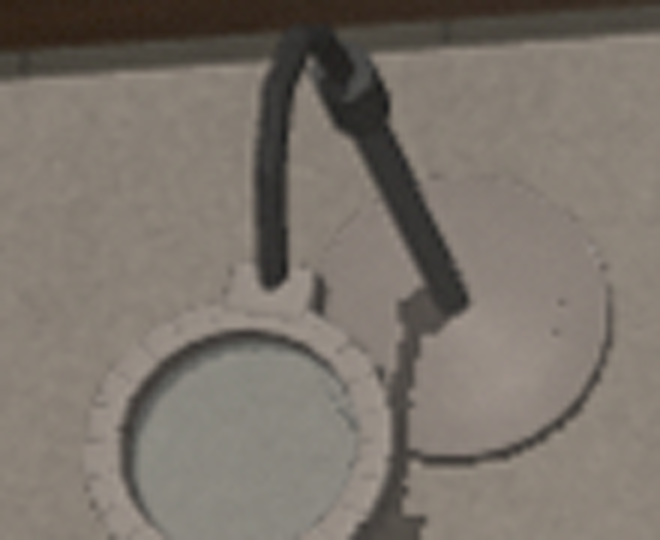

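```bash
python3 - <<'E'
from h import *
def L(fn):
    return dict(np.load(fn))
S=L('pics/scene0.npz');T=L('pics/top0.npz')
c=lambda x,y,ox,oy,k:((x+.5)/k-.5+ox,(y+.5)/k-.5+oy)
print('ball S',back(S,*c(176,338,205,180,7),24.5),'T',back(T,*c(203,148,370,145,7),24.5))
print('grip S ends',back(S,*c(318,178,205,180,7),34),back(S,*c(428,88,205,180,7),34))
print('grip T ends',back(T,*c(252,355,370,145,7),36),back(T,*c(285,540,370,145,7),34))
print('lens S',back(S,*c(299,253,350,220,7),298))
print('lens T',back(T,211,144,298))
print('postbase S',back(S,320,376,30),'T',back(T,*c(455,315,170,70,6),30))
cv2.imwrite('pics/c5.png',cv2.resize(cv2.cvtColor(T['color'],cv2.COLOR_RGB2BGR)[105:185,170:260],None,fx=7,fy=7,interpolation=cv2.INTER_CUBIC))
E
```

```text
ball S [ 627.53756469 -238.33537119   24.5       ] T [ 623.84793038 -241.57965158   24.5       ]
grip S ends [ 528.31025493 -248.69397359   34.        ] [ 455.61383199 -248.54612236   34.        ]
grip T ends [ 527.89087611 -248.23459729   36.        ] [ 448.15320397 -252.32060244   34.        ]
lens S [643.44170389 261.34453956 298.        ]
lens T [636.81300682 254.30606485 298.        ]
postbase S [819.45599737 225.99396374  30.        ] T [802.13978269 219.00478562  30.        ]
```

View pics/c5.png

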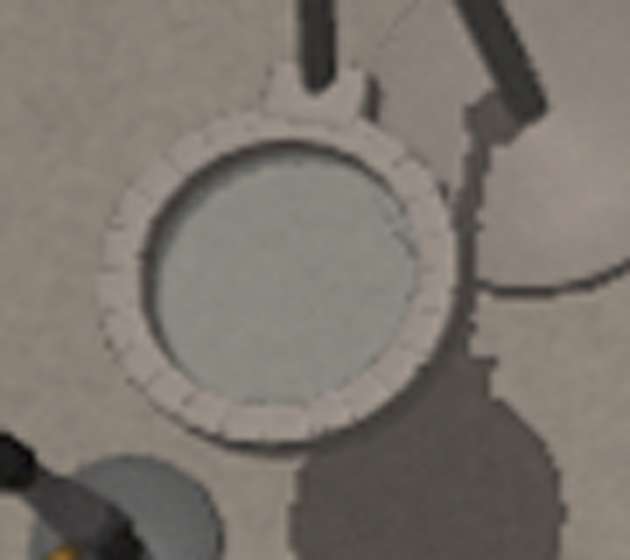

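```bash
cat >> h.py <<'E'
def L(fn): return dict(np.load(fn))
def circ(c,r,z): 
    a=np.linspace(0,2*np.pi,73); return np.c_[c[0]+r*np.cos(a),c[1]+r*np.sin(a),np.full(73,z)]
def overlay(im,polys,box,k,fn):
    x,y,w,h=box
    o=cv2.resize(cv2.cvtColor(im['color'],cv2.COLOR_RGB2BGR)[y:y+h,x:x+w],None,fx=k,fy=k,interpolation=cv2.INTER_CUBIC)
    for P,col in polys:
        q=np.array([proj(im,p) for p in P]); q=((q-[x,y]+.5)*k-.5).round().astype(int)
        cv2.polylines(o,[q.reshape(-1,1,2)],False,col,1)
    cv2.imwrite(fn,o); return o
E
cat > ov.py <<'E'
from h import *
S=L('pics/scene0.npz');T=L('pics/top0.npz')
import sys
lx,ly,bx,by,yw=map(float,sys.argv[1:6])
G=(0,255,0);Rr=(0,0,255);B=(255,0,0)
lens=[(circ((lx,ly),60,298),G),(circ((lx,ly),60,276),Rr),(circ((lx,ly),47,298),G)]
M=np.array([[np.cos(yw),-np.sin(yw)],[np.sin(yw),np.cos(yw)]])
def tr(p): p=np.array(p,float); return np.c_[p[:,:2]@M.T+[bx,by],p[:,2]]
g=tr([(-177,-9,38),(-97,-9,38),(-97,9,38),(-177,9,38),(-177,-9,38)])
tray=[(circ((bx,by),38,24),G),(circ((bx,by),38,0),Rr),(g,G),(tr([(0,-4,24.5),(0,4,24.5)]),Rr),(tr([(-4,0,24.5),(4,0,24.5)]),Rr)]
a=overlay(S,lens,(350,220,100,80),4,'pics/o1.png'); b=overlay(T,lens,(165,105,100,80),4,'pics/o2.png')
c=overlay(S,tray,(205,180,80,80),5,'pics/o3.png'); d=overlay(T,tray,(360,145,80,80),5,'pics/o4.png')
cv2.imwrite('pics/oL.png',np.hstack([a,b])); cv2.imwrite('pics/oT.png',np.hstack([c,d]))
E
python3 ov.py 640 258 626 -240 0.07
python3 - <<'E'
from h import *
S=L('pics/scene0.npz');T=L('pics/top0.npz')
print('burner',back(S,433,366,5),back(T,187,184,5),'top',back(S,448,332,152),back(T,171,171,152))
print('jar',back(S,446,288,70),back(T,200,230,70))
print('empty',back(S,294,261,12),back(T,329,181,12),back(T,324,235,34))
E
```

```text
burner [639.42848598 415.28077757   5.        ] [624.52110422 410.68252533   5.        ] top [634.13142282 409.85796342 152.        ] [624.29882236 403.34834298 152.        ]
jar [474.39522332 360.00196052  70.        ] [469.6152949 353.1740371  70.       ]
empty [601.45071633 -18.85148524  12.        ] [596.37135651 -25.38819201  12.        ] [430.22169445   4.19474098  34.        ]
```

View pics/oL.png

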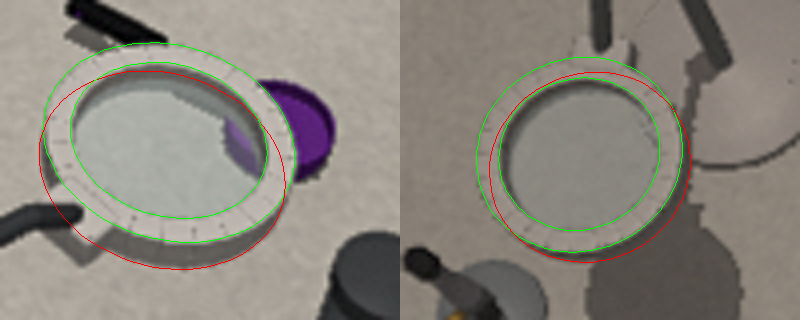

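View pics/oT.png

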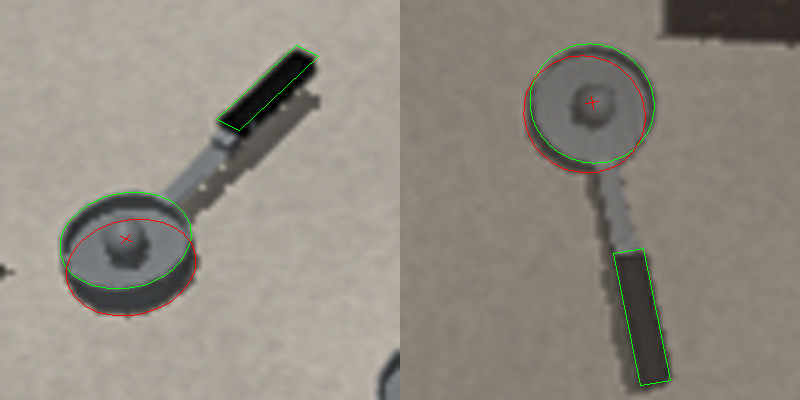

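The overlay matches both views to about 1 px. Estimates: ball (626, -240), tray yaw 0.07, grip centre (489, -250, 30), and lens (640, 258). The burner is at about (632, 411) and the jar at about (472, 357), both clear of the path. Moving over to the grip.

Emit:
{"api": "servo_tool", "payload": {"increments": [{"dx": 1.7, "dy": -3.7, "az": 0.06, "claw": -1}, {"dx": 3.4, "dy": -7.5, "az": 0.12, "claw": -1}, {"dx": 5.1, "dy": -11.2, "az": 0.18, "claw": -1}, {"dx": 6.8, "dy": -15, "az": 0.24, "claw": -1}, {"dx": 8.5, "dy": -18.7, "az": 0.3, "claw": -1}, {"dx": 10.2, "dy": -22.5, "az": 0.36, "claw": -1}, {"dx": 11.9, "dy": -26.2, "az": 0.42, "claw": -1}, {"dx": 13.6, "dy": -30, "az": 0.48, "claw": -1}]}}

```text
invalid input at $.increments[0]: expected keys dx, dy, dz, ax, ay, az, claw
```

Emit:
{"api": "servo_tool", "payload": {"increments": [{"dx": 0.5, "dy": -3.9, "claw": -1}, {"dx": 1, "dy": -7.8, "claw": -1}, {"dx": 1.5, "dy": -11.7, "claw": -1}, {"dx": 2, "dy": -15.6, "claw": -1}, {"dx": 2.5, "dy": -19.5, "claw": -1}, {"dx": 3, "dy": -23.4, "claw": -1}, {"dx": 3.5, "dy": -27.3, "claw": -1}, {"dx": 4, "dy": -31.2, "claw": -1}]}}

```text
invalid input at $.increments[0]: expected keys dx, dy, dz, ax, ay, az, claw
```

```bash
python3 - <<'E'
from h import *
s=read_state(); print(s['clock'],s['eef_pos'],s['tool_rot'],s['qpos'],s['force'])
E
```

```text
0.1 [293.37638742 579.40967717 230.48927348] [-1.57249276e+00  1.27983723e-06 -4.68731575e-01] [-1.16783166  0.62925347  0.03843973  1.51824231 -0.02701772  0.99631079
 -0.01996192] [-0.6074332   0.37830496 -0.17126476]
```

Emit:
{"api": "servo_tool", "payload": {"increments": [{"dx": 1.7, "dy": -3.7, "dz": 0, "ax": 0, "ay": 0, "az": 0.06, "claw": -1}, {"dx": 3.4, "dy": -7.5, "dz": 0, "ax": 0, "ay": 0, "az": 0.12, "claw": -1}, {"dx": 5.1, "dy": -11.2, "dz": 0, "ax": 0, "ay": 0, "az": 0.18, "claw": -1}, {"dx": 6.8, "dy": -15, "dz": 0, "ax": 0, "ay": 0, "az": 0.24, "claw": -1}, {"dx": 8.5, "dy": -18.7, "dz": 0, "ax": 0, "ay": 0, "az": 0.3, "claw": -1}, {"dx": 10.2, "dy": -22.5, "dz": 0, "ax": 0, "ay": 0, "az": 0.36, "claw": -1}, {"dx": 11.9, "dy": -26.2, "dz": 0, "ax": 0, "ay": 0, "az": 0.42, "claw": -1}, {"dx": 13.6, "dy": -30, "dz": 0, "ax": 0, "ay": 0, "az": 0.48, "claw": -1}]}}

```text
clock: 0.77
eef_pos: [429.9, 278.0, 231.1]
tool_rot: [-1.571, 0.0, 0.015]
force: [0.1, 0.1, 0.6]
width: 85.6
```

Emit:
{"api": "servo_tool", "payload": {"increments": [{"dx": 0.5, "dy": -3.9, "dz": 0, "ax": 0, "ay": 0, "az": 0, "claw": -1}, {"dx": 1, "dy": -7.8, "dz": 0, "ax": 0, "ay": 0, "az": 0, "claw": -1}, {"dx": 1.5, "dy": -11.7, "dz": 0, "ax": 0, "ay": 0, "az": 0, "claw": -1}, {"dx": 2, "dy": -15.6, "dz": 0, "ax": 0, "ay": 0, "az": 0, "claw": -1}, {"dx": 2.5, "dy": -19.5, "dz": 0, "ax": 0, "ay": 0, "az": 0, "claw": -1}, {"dx": 3, "dy": -23.4, "dz": 0, "ax": 0, "ay": 0, "az": 0, "claw": -1}, {"dx": 3.5, "dy": -27.3, "dz": 0, "ax": 0, "ay": 0, "az": 0, "claw": -1}, {"dx": 4, "dy": -31.2, "dz": 0, "ax": 0, "ay": 0, "az": 0, "claw": -1}]}}

```text
clock: 1.43
eef_pos: [469.3, -34.0, 231.3]
tool_rot: [-1.571, 0.0, 0.011]
force: [-0.4, 0.3, 0.1]
width: 85.6
```

```bash
python3 - <<'E'
from h import *
s=read_state(); print(s['clock'],s['eef_pos'],s['tool_rot'],s['qpos'],s['force'])
E
```

```text
1.4333 [469.33057821 -33.9954625  231.25057757] [-1.57071687e+00  2.92625938e-04  1.12408622e-02] [ 0.04325021  0.37520635 -0.04127444  1.99933491  0.02166642  0.76775301
  1.57128738] [-0.40439185  0.34747491  0.06579139]
```

Emit:
{"api": "servo_tool", "payload": {"increments": [{"dx": 0.4, "dy": -3.6, "dz": -1, "ax": 0, "ay": 0, "az": 0.02, "claw": -1}, {"dx": 0.8, "dy": -7.2, "dz": -2, "ax": 0, "ay": 0, "az": 0.03, "claw": -1}, {"dx": 1.2, "dy": -10.8, "dz": -4, "ax": 0, "ay": 0, "az": 0.04, "claw": -1}, {"dx": 1.6, "dy": -14.4, "dz": -6, "ax": 0, "ay": 0, "az": 0.05, "claw": -1}, {"dx": 2.0, "dy": -17.5, "dz": -8, "ax": 0, "ay": 0, "az": 0.06, "claw": -1}, {"dx": 2.3, "dy": -20, "dz": -10.5, "ax": 0, "ay": 0, "az": 0.06, "claw": -1}, {"dx": 2.4, "dy": -21.6, "dz": -13, "ax": 0, "ay": 0, "az": 0.06, "claw": -1}, {"dx": 2.4, "dy": -21.6, "dz": -13, "ax": 0, "ay": 0, "az": 0.06, "claw": -1}]}}

```text
clock: 2.1
eef_pos: [490.0, -251.8, 96.7]
tool_rot: [-1.57, 0.007, 0.065]
force: [0.2, 0.0, -0.1]
width: 85.4
```

```bash
python3 - <<'E'
from h import *
S=save('scene','pics/scene1.png');T=save('top','pics/top1.png')
s=read_state(); print(s['clock'],s['eef_pos'],s['tool_rot'])
a=overlay(S,[],(190,130,100,110),5,'pics/x.png');b=overlay(T,[],(360,130,60,110),5,'pics/x.png')
cv2.imwrite('pics/v1.png',np.hstack([a,b]))
E
```

```text
2.2 [ 492.60240274 -247.8700998   100.27684395] [-1.56906024  0.00260288  0.0698639 ]
```

View pics/v1.png

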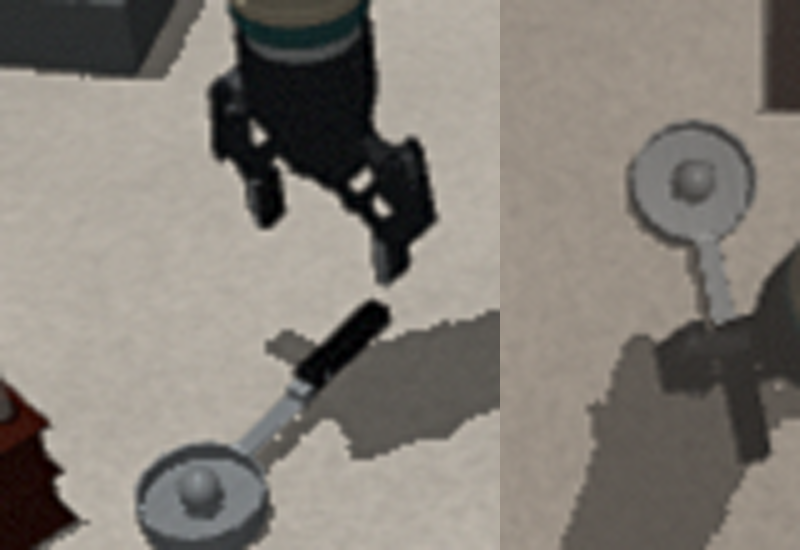

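Gripper sits over the grip in both views, aligned with the handle. Descending.

Emit:
{"api": "servo_tool", "payload": {"increments": [{"dx": 0, "dy": -0.1, "dz": -2, "ax": 0, "ay": 0, "az": 0, "claw": -1}, {"dx": 0, "dy": -0.1, "dz": -4, "ax": 0, "ay": 0, "az": 0, "claw": -0.6}, {"dx": 0, "dy": -0.1, "dz": -6, "ax": 0, "ay": 0, "az": 0, "claw": -0.3}, {"dx": 0, "dy": -0.1, "dz": -7.5, "ax": 0, "ay": 0, "az": 0, "claw": 0}, {"dx": 0, "dy": -0.1, "dz": -8.5, "ax": 0, "ay": 0, "az": 0, "claw": 0}, {"dx": 0, "dy": -0.1, "dz": -9, "ax": 0, "ay": 0, "az": 0, "claw": 0.1}, {"dx": 0, "dy": -0.1, "dz": -9, "ax": 0, "ay": 0, "az": 0, "claw": 0.2}, {"dx": 0, "dy": -0.1, "dz": -9, "ax": 0, "ay": 0, "az": 0, "claw": 0.3}]}}

```text
clock: 2.87
eef_pos: [494.4, -248.8, 12.2]
tool_rot: [-1.571, -0.001, 0.072]
force: [-0.1, 1.6, -0.7]
width: 29.9
```

```bash
python3 - <<'E'
from h import *
S=save('scene','pics/scene2.png');T=save('top','pics/top2.png')
s=read_state(); print(s['clock'],s['eef_pos'],s['tool_rot'],s['width'],s['force'])
a=overlay(S,[],(190,130,100,110),5,'pics/x.png');b=overlay(T,[],(360,130,60,110),5,'pics/x.png')
cv2.imwrite('pics/v2.png',np.hstack([a,b]))
E
```

```text
2.9667 [ 494.51597111 -249.23499914   12.4428154 ] [-1.57165972 -0.00174114  0.07143083] 30.131690538128442 [ 0.14451074 -0.76709688 -0.45018495]
```

View pics/v2.png

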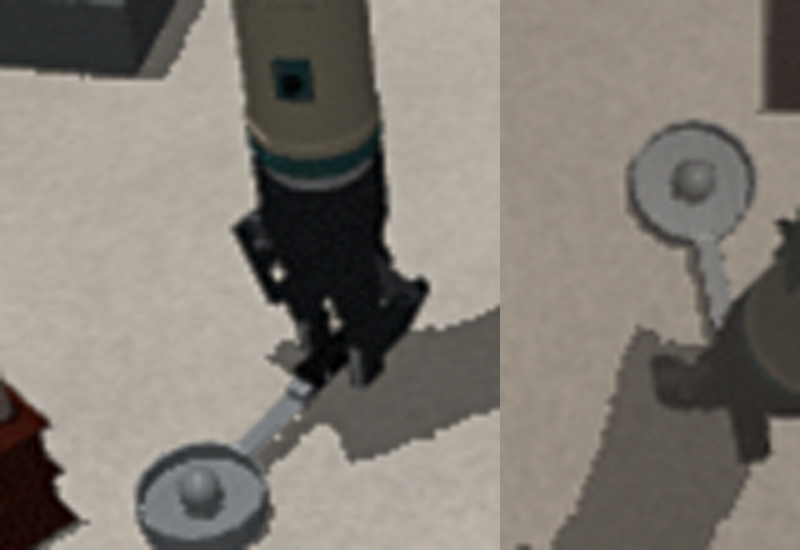

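Fingers straddle the grip, width 30 mm, tray undisturbed. Closing gently.

Emit:
{"api": "servo_tool", "payload": {"increments": [{"dx": 0, "dy": 0, "dz": 0, "ax": 0, "ay": 0, "az": 0, "claw": 0.38}, {"dx": 0, "dy": 0, "dz": 0, "ax": 0, "ay": 0, "az": 0, "claw": 0.44}, {"dx": 0, "dy": 0, "dz": 0, "ax": 0, "ay": 0, "az": 0, "claw": 0.48}, {"dx": 0, "dy": 0, "dz": 0, "ax": 0, "ay": 0, "az": 0, "claw": 0.52}, {"dx": 0, "dy": 0, "dz": 0, "ax": 0, "ay": 0, "az": 0, "claw": 0.55}, {"dx": 0, "dy": 0, "dz": 0, "ax": 0, "ay": 0, "az": 0, "claw": 0.58}, {"dx": 0, "dy": 0, "dz": 0, "ax": 0, "ay": 0, "az": 0, "claw": 0.61}, {"dx": 0, "dy": 0, "dz": 0, "ax": 0, "ay": 0, "az": 0, "claw": 0.64}]}}

```text
clock: 3.63
eef_pos: [493.7, -249.5, 11.4]
tool_rot: [-1.571, -0.0, 0.071]
force: [-0.1, -0.9, 1.2]
width: 17.0
```

Emit:
{"api": "servo_tool", "payload": {"increments": [{"dx": 0, "dy": 0, "dz": 0, "ax": 0, "ay": 0, "az": 0, "claw": 0.8}, {"dx": 0, "dy": 0, "dz": 0, "ax": 0, "ay": 0, "az": 0, "claw": 1}, {"dx": 0, "dy": 0, "dz": 0, "ax": 0, "ay": 0, "az": 0, "claw": 1}, {"dx": 0, "dy": 0, "dz": 0, "ax": 0, "ay": 0, "az": 0, "claw": 1}]}}

```text
clock: 3.97
eef_pos: [493.7, -249.4, 11.4]
tool_rot: [-1.571, -0.0, 0.071]
force: [-0.5, -2.6, 1.7]
width: 16.5
```

Emit:
{"api": "servo_tool", "payload": {"increments": [{"dx": 0, "dy": 0, "dz": 0.1, "ax": 0, "ay": 0, "az": 0, "claw": 1}, {"dx": 0, "dy": 0, "dz": 0.3, "ax": 0, "ay": 0, "az": 0, "claw": 1}, {"dx": 0, "dy": 0, "dz": 0.6, "ax": 0, "ay": 0, "az": 0, "claw": 1}, {"dx": 0, "dy": 0, "dz": 0.9, "ax": 0, "ay": 0, "az": 0, "claw": 1}, {"dx": 0, "dy": 0, "dz": 1.2, "ax": 0, "ay": 0, "az": 0, "claw": 1}, {"dx": 0, "dy": 0, "dz": 1.4, "ax": 0, "ay": 0, "az": 0, "claw": 1}, {"dx": 0, "dy": 0, "dz": 1.5, "ax": 0, "ay": 0, "az": 0, "claw": 1}, {"dx": 0, "dy": 0, "dz": 1.5, "ax": 0, "ay": 0, "az": 0, "claw": 1}]}}

```text
clock: 4.63
eef_pos: [493.8, -249.1, 26.6]
tool_rot: [-1.571, -0.0, 0.071]
force: [-0.1, -0.1, -2.3]
width: 17.1
```

```bash
python3 - <<'E'
from h import *
S=save('scene','pics/scene3.png');T=save('top','pics/top3.png')
s=read_state(); print(s['clock'],s['eef_pos'],s['tool_rot'],s['width'],s['force'],s['torque'])
a=overlay(S,[],(190,130,100,110),5,'pics/x.png');b=overlay(T,[],(360,130,60,110),5,'pics/x.png')
cv2.imwrite('pics/v3.png',np.hstack([a,b]))
E
```

```text
4.7333 [ 493.62356654 -249.08082545   26.33950116] [-1.57077213e+00  7.53234413e-05  7.12088257e-02] 16.9972168100303 [ 0.93646001 -0.71006462 -2.217704  ] [0.0129835  0.34649326 0.02553034]
```

View pics/v3.png

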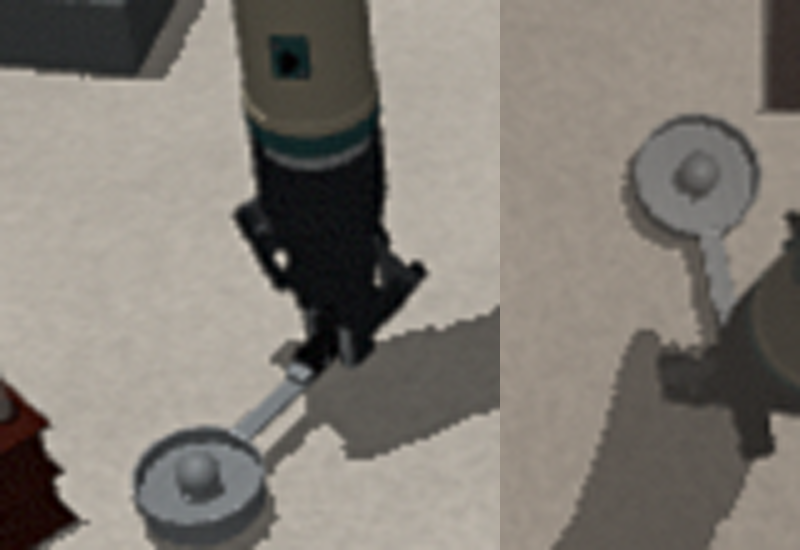

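Width 17 mm, a 2.2 N load (about 215 g, matching tray plus ball), and the tray is off the bench with the ball in its pocket. Raising it with smooth ramps.

Emit:
{"api": "servo_tool", "payload": {"increments": [{"dx": 0, "dy": 0, "dz": 0.3, "ax": 0, "ay": 0, "az": 0, "claw": 1}, {"dx": 0, "dy": 0, "dz": 0.9, "ax": 0, "ay": 0, "az": 0, "claw": 1}, {"dx": 0, "dy": 0, "dz": 1.8, "ax": 0, "ay": 0, "az": 0, "claw": 1}, {"dx": 0, "dy": 0, "dz": 3.0, "ax": 0, "ay": 0, "az": 0, "claw": 1}, {"dx": 0, "dy": 0, "dz": 4.4, "ax": 0, "ay": 0, "az": 0, "claw": 1}, {"dx": 0, "dy": 0, "dz": 5.9, "ax": 0, "ay": 0, "az": 0, "claw": 1}, {"dx": 0, "dy": 0, "dz": 7.4, "ax": 0, "ay": 0, "az": 0, "claw": 1}, {"dx": 0, "dy": 0, "dz": 8.9, "ax": 0, "ay": 0, "az": 0, "claw": 1}]}}

```text
clock: 5.4
eef_pos: [493.8, -249.2, 117.3]
tool_rot: [-1.571, -0.001, 0.071]
force: [-0.6, -0.5, -2.1]
width: 17.1
```

Emit:
{"api": "servo_tool", "payload": {"increments": [{"dx": 0, "dy": 0, "dz": 1.4, "ax": 0, "ay": 0, "az": 0, "claw": 1}, {"dx": 0, "dy": 0, "dz": 2.7, "ax": 0, "ay": 0, "az": 0, "claw": 1}, {"dx": 0, "dy": 0, "dz": 3.8, "ax": 0, "ay": 0, "az": 0, "claw": 1}, {"dx": 0, "dy": 0, "dz": 4.6, "ax": 0, "ay": 0, "az": 0, "claw": 1}, {"dx": 0, "dy": 0, "dz": 5.0, "ax": 0, "ay": 0, "az": 0, "claw": 1}, {"dx": 0, "dy": 0, "dz": 5.1, "ax": 0, "ay": 0, "az": 0, "claw": 1}, {"dx": 0, "dy": 0, "dz": 5.1, "ax": 0, "ay": 0, "az": 0, "claw": 1}, {"dx": 0, "dy": 0, "dz": 5.1, "ax": 0, "ay": 0, "az": 0, "claw": 1}]}}

```text
clock: 6.07
eef_pos: [493.2, -248.9, 165.7]
tool_rot: [-1.57, 0.001, 0.071]
force: [0.2, 0.7, -2.7]
width: 16.8
```

```bash
cat > ov2.py <<'E'
from h import *
import sys
# tray pose predicted rigid in tool: offset of dish centre underside from TCP: +132 along tray x, -11.4 z (lift)
def trayov(tag,pitch=0.0,box=(80,60)):
    S=save('scene',f'pics/scene{tag}.png');T=save('top',f'pics/top{tag}.png')
    s=read_state(); p=s['eef_pos']; yw=s['tool_rot'][2]
    print(s['clock'],p.round(1),s['tool_rot'].round(4),s['width'],s['force'].round(1))
    M=np.array([[np.cos(yw),-np.sin(yw),0],[np.sin(yw),np.cos(yw),0],[0,0,1]])
    P=np.array([[np.cos(pitch),0,np.sin(pitch)],[0,1,0],[-np.sin(pitch),0,np.cos(pitch)]])
    gp=np.array([p[0],p[1],p[2]+19])
    def tr(q): q=np.array(q,float)-[-132.5,0,30.4]; return q@(M@P).T+gp
    G=(0,255,0);R=(0,0,255)
    g=tr([(-177,-9,38),(-97,-9,38),(-97,9,38),(-177,9,38),(-177,-9,38)])
    polys=[(tr(circ((0,0),38,24)),G),(tr(circ((0,0),38,0)),R),(g,G),(tr([(0,-4,24.5),(0,4,24.5)]),R),(tr([(-4,0,24.5),(4,0,24.5)]),R)]
    c=tr([(0,0,24.5)])[0]; print('ball pred',c)
    o=[]
    for im in(S,T):
        u,v=proj(im,tr([(-60,0,24)])[0]); x=int(np.clip(u-40,0,560));y=int(np.clip(v-40,0,320))
        print(x,y); o.append(overlay(im,polys,(x,y,80,80),5,'pics/x.png'))
    cv2.imwrite(f'pics/ov{tag}.png',np.hstack(o))
if __name__=='__main__': trayov(sys.argv[1],float(sys.argv[2]) if len(sys.argv)>2 else 0)
E
python3 ov2.py 4
```

```text
6.1667 [ 493.2 -248.9  165.6] [-1.5701e+00  1.4000e-03  7.1200e-02] 17.192491684695003 [ 0.8 -0.8 -3.1]
ball pred [ 625.32739508 -239.46850409  178.67125651]
196 136
373 130
```

View pics/ov4.png

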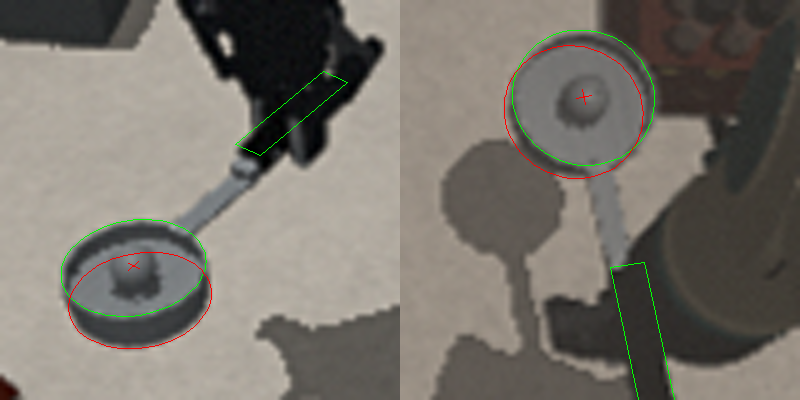

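The rigid, level model overlays the lifted tray in both views, so there's no sag. The ball is at predicted (625, -239, 179). Carrying it toward the magnifier.

Emit:
{"api": "servo_tool", "payload": {"increments": [{"dx": 0, "dy": 0.4, "dz": 0, "ax": 0, "ay": 0, "az": 0.002, "claw": 1}, {"dx": 0.1, "dy": 1.2, "dz": 0, "ax": 0, "ay": 0, "az": 0.007, "claw": 1}, {"dx": 0.15, "dy": 2.4, "dz": 0, "ax": 0, "ay": 0, "az": 0.014, "claw": 1}, {"dx": 0.2, "dy": 4.0, "dz": 0, "ax": 0, "ay": 0, "az": 0.024, "claw": 1}, {"dx": 0.3, "dy": 6.0, "dz": 0, "ax": 0, "ay": 0, "az": 0.036, "claw": 1}, {"dx": 0.4, "dy": 8.0, "dz": 0, "ax": 0, "ay": 0, "az": 0.048, "claw": 1}, {"dx": 0.5, "dy": 10.0, "dz": 0, "ax": 0, "ay": 0, "az": 0.06, "claw": 1}, {"dx": 0.6, "dy": 12.0, "dz": 0, "ax": 0, "ay": 0, "az": 0.072, "claw": 1}]}}

```text
clock: 6.83
eef_pos: [499.5, -126.5, 166.3]
tool_rot: [-1.57, 0.0, 0.145]
force: [-0.4, -0.0, -1.5]
width: 17.3
```

Emit:
{"api": "servo_tool", "payload": {"increments": [{"dx": 0.1, "dy": 2, "dz": 0, "ax": 0, "ay": 0, "az": 0.012, "claw": 1}, {"dx": 0.2, "dy": 4, "dz": 0, "ax": 0, "ay": 0, "az": 0.024, "claw": 1}, {"dx": 0.3, "dy": 6, "dz": 0, "ax": 0, "ay": 0, "az": 0.036, "claw": 1}, {"dx": 0.4, "dy": 8, "dz": 0, "ax": 0, "ay": 0, "az": 0.048, "claw": 1}, {"dx": 0.5, "dy": 10, "dz": 0, "ax": 0, "ay": 0, "az": 0.06, "claw": 1}, {"dx": 0.6, "dy": 12, "dz": 0, "ax": 0, "ay": 0, "az": 0.072, "claw": 1}, {"dx": 0.7, "dy": 14, "dz": 0, "ax": 0, "ay": 0, "az": 0.084, "claw": 1}, {"dx": 0.8, "dy": 16, "dz": 0, "ax": 0, "ay": 0, "az": 0.096, "claw": 1}]}}

```text
clock: 7.5
eef_pos: [506.9, 33.5, 166.3]
tool_rot: [-1.57, 0.0, 0.242]
force: [0.4, -0.8, -2.4]
width: 16.7
```

Emit:
{"api": "servo_tool", "payload": {"increments": [{"dx": 0.1, "dy": 2, "dz": 0, "ax": 0, "ay": 0, "az": 0.012, "claw": 1}, {"dx": 0.2, "dy": 4, "dz": 0, "ax": 0, "ay": 0, "az": 0.024, "claw": 1}, {"dx": 0.3, "dy": 6, "dz": 0, "ax": 0, "ay": 0, "az": 0.036, "claw": 1}, {"dx": 0.35, "dy": 7.6, "dz": 0, "ax": 0, "ay": 0, "az": 0.046, "claw": 1}, {"dx": 0.4, "dy": 8.8, "dz": 0, "ax": 0, "ay": 0, "az": 0.053, "claw": 1}, {"dx": 0.45, "dy": 9.6, "dz": 0, "ax": 0, "ay": 0, "az": 0.058, "claw": 1}, {"dx": 0.5, "dy": 10, "dz": 0, "ax": 0, "ay": 0, "az": 0.061, "claw": 1}, {"dx": 0.5, "dy": 10.2, "dz": 0, "ax": 0, "ay": 0, "az": 0.062, "claw": 1}]}}

```text
clock: 8.17
eef_pos: [512.5, 133.3, 166.2]
tool_rot: [-1.571, 0.0, 0.302]
force: [1.2, -0.3, -1.5]
width: 16.5
```

```bash
python3 ov2.py 5
```

```text
8.2667 [512.6 132.4 166.2] [-1.5712e+00  4.0000e-04  3.0050e-01] 16.73909723098652 [-0.4 -0.4 -2.5]
ball pred [639.14232667 171.58771876 179.3397947 ]
316 208
222 136
```

View pics/ov5.png

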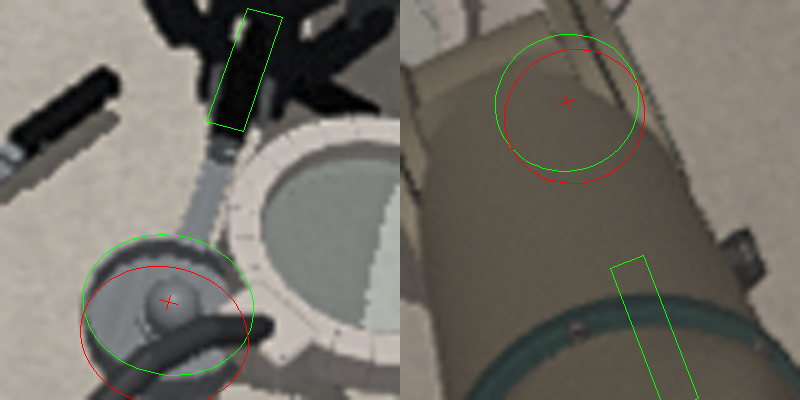

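View pics/scene5.png

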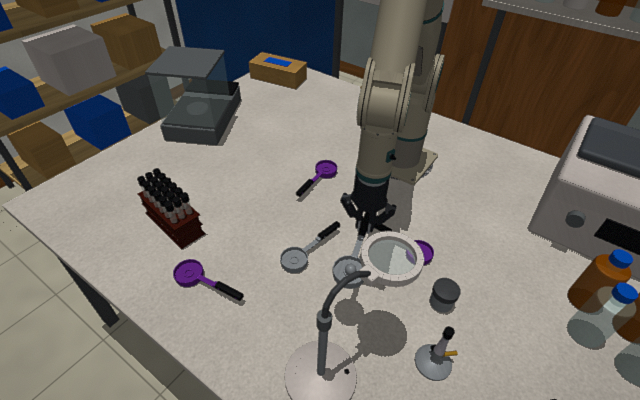

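View pics/top5.png

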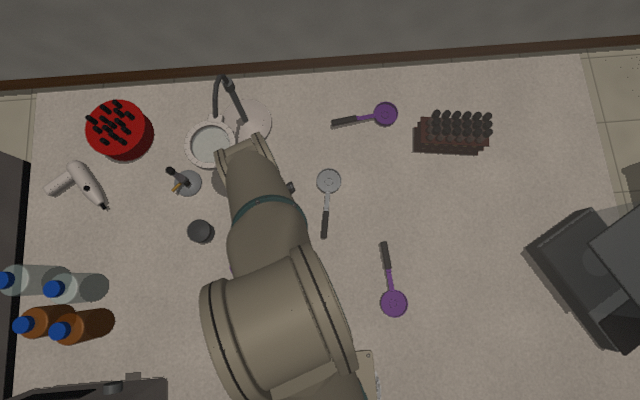

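```bash
python3 - <<'E'
from h import *
T=L('pics/top5.npz');S=L('pics/scene5.npz')
for z in (185,250,300,350,400,450,500,550,600): print(z,np.round(proj(T,(512.6,132.4,z))),np.round(proj(S,(512.6,132.4,z))), np.round(back(T,216,160,z)),np.round(back(T,260,136,z)))
a=overlay(S,[],(310,100,160,180),4,'pics/x5.png')
E
```

```text
185 [272. 201.] [364. 225.] [634. 273. 185.] [692. 155. 185.]
250 [269. 196.] [367. 206.] [613. 256. 250.] [666. 146. 250.]
300 [266. 191.] [369. 190.] [596. 243. 300.] [646. 139. 300.]
350 [262. 186.] [372. 173.] [579. 230. 350.] [627. 132. 350.]
400 [259. 180.] [375. 155.] [563. 217. 400.] [607. 125. 400.]
450 [254. 174.] [378. 134.] [546. 204. 450.] [588. 118. 450.]
500 [250. 167.] [381. 112.] [529. 191. 500.] [568. 111. 500.]
550 [244. 158.] [385.  88.] [513. 178. 550.] [548. 105. 550.]
600 [237. 148.] [389.  61.] [496. 165. 600.] [529.  98. 600.]
```

View pics/x5.png

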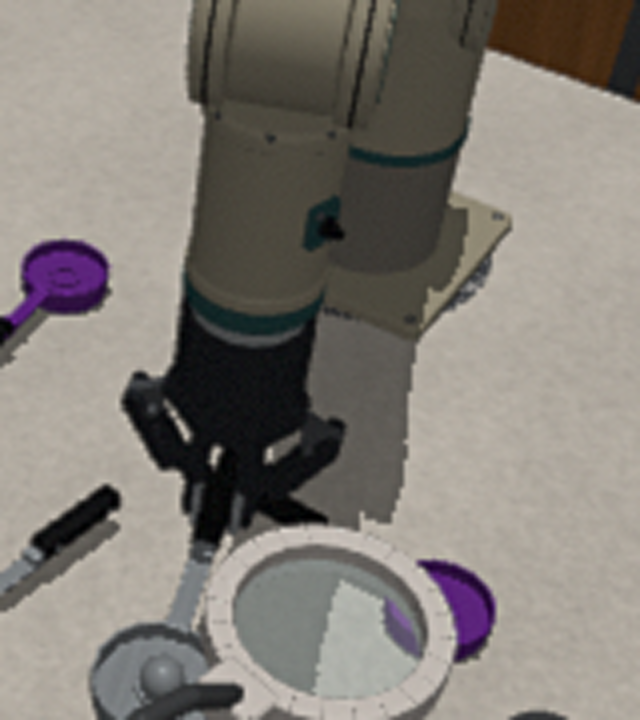

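The wrist housing is at about z = 530, directly above the tool, so it clears the head. The gripper body also stays about 25 mm outside the head's rim. Last slow leg: dx 0.3, dy 8.0 cm, az 0.045.

Emit:
{"api": "servo_tool", "payload": {"increments": [{"dx": 0, "dy": 0.3, "dz": 0, "ax": 0, "ay": 0, "az": 0.002, "claw": 1}, {"dx": 0.03, "dy": 0.9, "dz": 0, "ax": 0, "ay": 0, "az": 0.005, "claw": 1}, {"dx": 0.06, "dy": 1.8, "dz": 0, "ax": 0, "ay": 0, "az": 0.01, "claw": 1}, {"dx": 0.1, "dy": 2.8, "dz": 0, "ax": 0, "ay": 0, "az": 0.016, "claw": 1}, {"dx": 0.14, "dy": 3.8, "dz": 0, "ax": 0, "ay": 0, "az": 0.022, "claw": 1}, {"dx": 0.18, "dy": 4.7, "dz": 0, "ax": 0, "ay": 0, "az": 0.027, "claw": 1}, {"dx": 0.21, "dy": 5.5, "dz": 0, "ax": 0, "ay": 0, "az": 0.031, "claw": 1}, {"dx": 0.24, "dy": 6.2, "dz": 0.05, "ax": 0, "ay": 0, "az": 0.035, "claw": 1}]}}

```text
clock: 8.93
eef_pos: [514.9, 196.4, 166.7]
tool_rot: [-1.57, 0.0, 0.338]
force: [-0.6, -0.9, -2.1]
width: 17.4
```

Emit:
{"api": "servo_tool", "payload": {"increments": [{"dx": 0.02, "dy": 0.6, "dz": 0, "ax": 0, "ay": 0, "az": 0.003, "claw": 1}, {"dx": 0.04, "dy": 1.1, "dz": 0, "ax": 0, "ay": 0, "az": 0.006, "claw": 1}, {"dx": 0.06, "dy": 1.5, "dz": 0, "ax": 0, "ay": 0, "az": 0.008, "claw": 1}, {"dx": 0.06, "dy": 1.7, "dz": 0, "ax": 0, "ay": 0, "az": 0.01, "claw": 1}, {"dx": 0.06, "dy": 1.8, "dz": 0, "ax": 0, "ay": 0, "az": 0.01, "claw": 1}, {"dx": 0.06, "dy": 1.8, "dz": 0, "ax": 0, "ay": 0, "az": 0.01, "claw": 1}, {"dx": 0.06, "dy": 1.8, "dz": 0, "ax": 0, "ay": 0, "az": 0.01, "claw": 1}, {"dx": 0.06, "dy": 1.8, "dz": 0, "ax": 0, "ay": 0, "az": 0.01, "claw": 1}]}}

```text
clock: 9.6
eef_pos: [515.7, 212.4, 166.8]
tool_rot: [-1.571, 0.0, 0.346]
force: [-0.3, -0.2, -2.5]
width: 17.0
```

```bash
python3 ov2.py 6; python3 - <<'E'
from h import *
S=L('pics/scene6.npz'); overlay(S,[(circ((640,258),60,298),(0,255,0))],(280,150,200,150),4,'pics/x6.png')
E
```

```text
9.7 [515.7 212.5 166.9] [-1.571   0.      0.3456] 16.934752257314802 [-0.2  0.  -1.8]
ball pred [640.40521727 257.38758538 179.96155254]
347 226
190 137
```

View pics/ov6.png

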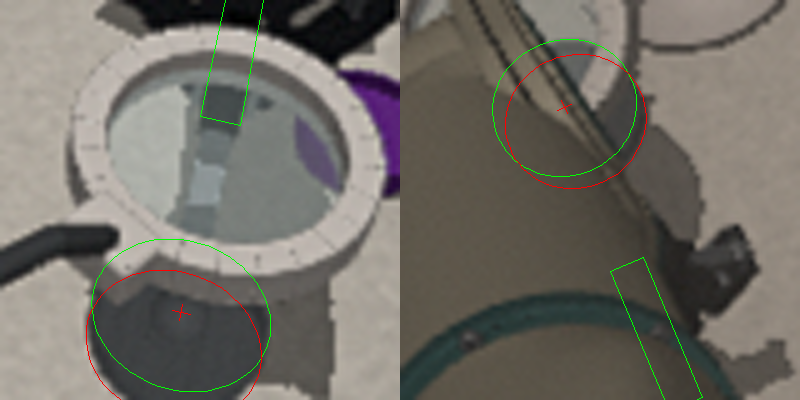

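View pics/x6.png

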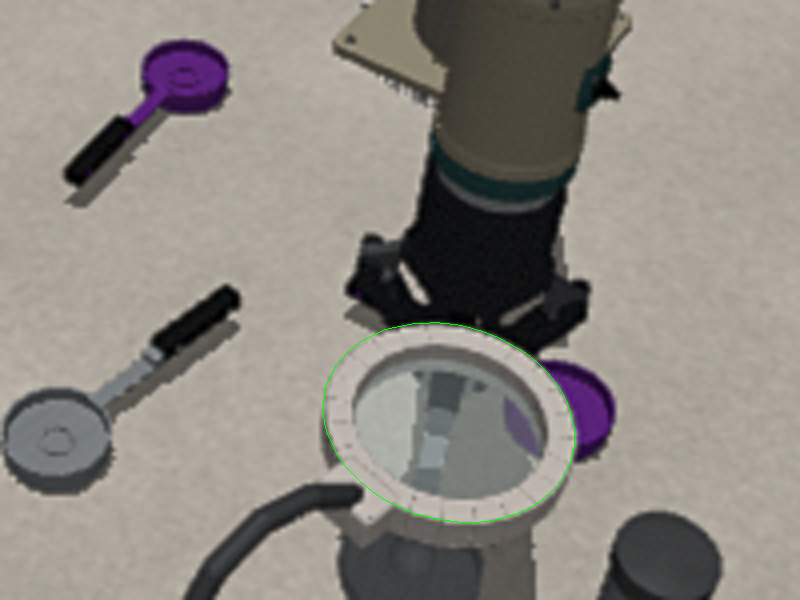

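The tray matches the predicted pose to about a pixel in the scene view: dish edge, grip end, and a ball bulge at about (383,290). The head is still at its measured place and the empty tray hasn't moved. One still moment, then hand in.

Emit:
{"api": "servo_tool", "payload": {"increments": [{"dx": 0, "dy": 0, "dz": 0, "ax": 0, "ay": 0, "az": 0, "claw": 1}, {"dx": 0, "dy": 0, "dz": 0, "ax": 0, "ay": 0, "az": 0, "claw": 1}, {"dx": 0, "dy": 0, "dz": 0, "ax": 0, "ay": 0, "az": 0, "claw": 1}, {"dx": 0, "dy": 0, "dz": 0, "ax": 0, "ay": 0, "az": 0, "claw": 1}, {"dx": 0, "dy": 0, "dz": 0, "ax": 0, "ay": 0, "az": 0, "claw": 1}, {"dx": 0, "dy": 0, "dz": 0, "ax": 0, "ay": 0, "az": 0, "claw": 1}]}}

```text
clock: 10.2
eef_pos: [515.7, 212.9, 166.8]
tool_rot: [-1.571, -0.0, 0.346]
force: [-0.5, -0.1, -0.8]
width: 17.2
```

```bash
python3 - <<'E'
from h import *
s=read_state(); print(s['clock'],s['eef_pos'],s['tool_rot'],s['width'],s['force'],abs(s['qd']).max())
print(finish_job())
E
```

```text
10.2 [515.65387915 212.9116558  166.83362668] [-1.57078744e+00 -6.14202328e-06  3.46195422e-01] 17.229658556882363 [-0.51644769 -0.05114401 -0.76388122] 0.0013311453555729265
the job is handed in; nothing more can be done
None
```

I took the ball tray by its black grip, carried it to the magnifier and handed the job in at 10.2 s, still holding it there. No verdict was reported.

**Position:** The ball's estimated position is (640, 257, 180) mm. The glass was measured at (640, 258) with its underside at 280 mm, so the ball is about 100 mm below its centre. The two cameras differed by about 7 mm on the glass and 4–5 mm on the ball, so I used averages. Both differences are within the 25 mm allowed.

**Stillness and level:** The tool was vertical, the joints were practically still (at most 0.001 rad/s) and the finger opening was 17 mm. The last full check of the tray, just after the lift, showed no sag in either view.

**Clearances:** No contact with the magnifier showed in the pictures or the force readings. The magnifier head and the empty tray still looked in place in the last scene crop. I did not re-measure the rack, burner or jar, but the path stayed clear of them.

**Weak checks:**
- **Ball in its pocket:** At the end the arm hid the tray from the top camera, and the magnifier partly hid it in the scene view. The ball's place in the pocket therefore rests on a faint bulge at the expected spot and on the clear view about 87 mm before the end.
- **Wrist force:** The last reading was −0.8 N, against about −2.2 N expected. Earlier readings while holding the tray varied between −1.5 and −3.1 N. I took it as noise because the grip width had not changed.

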